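# Clamp a jar in its holder, unscrew the tight cap and hold it over the mouth

### The arm

A 6-joint arm with a two-finger parallel gripper is mounted at the origin on the work surface. World frame = base frame: x ahead of the robot, y to its left, z up, the work surface at z = 0. Lengths are in mm, angles in rad, forces in N, time in s.
With the tool pointing down it reaches from about 300 to 775 mm from the base axis. Payload 14.6 kg.
Tool frame: the origin (TCP) lies midway between the tips of the shut fingers; the grasp point (between the pads) lies 19 mm behind it (manip.grip_point_offset is the distance from the TCP to the grasp point, in mm); x points along the fingers, z is the direction in which the jaws open and shut, and the axes are right-handed (so a half turn about x gives the same grasp; the last joint's range is limited). The gripper opens to 94 mm and grips with 3 to 60 N. Pads are 16 mm wide; open, the fingers measure 119 mm over their backs; the gripper's body (75 mm by 177 mm) begins 78 mm behind the grasp point.
Start: joints at [-1.412, 0.3, 1.521, -0, 1.321, -0.067], TCP at [123.131, -536.03, 205.446] pointing down, gripper open.
Joint ranges: [-3.03, 3.03], [-0.79, 2.21], [0.23, 2.52], [-1.04, 4.18], [0, 3.07], [-2.55, 2.55]. Speed limits (rad/s): [2.22, 2.22, 2.57, 3.14, 3.14, 3.14].

### API

Orientations are given as [roll, pitch, yaw] about the fixed x, y, z axes, in that order (R = Rz(yaw) Ry(pitch) Rx(roll)).
In Python, from cell import manip, camera, calibration, order gives the robot as it stands.
- The arm moves only by the tool jog_arm, never from a script. Its arguments are lists of equal length, an entry for each row: "turn": the turn, a rotation vector about the tool's x, y, z in degrees, a list of three; "dp": the shift along the tool's x, y, z in cm, a list of three; "gripper": the closure, from 0 (fully open) to 1 (shut). In form: {"turn": [[ax, ay, az], ...], "dp": [[tx, ty, tz], ...], "gripper": [gripper, ...]}. A call has 1 to 8 rows; each row shifts and turns the pose as measured when the row begins, along the tool's axes as they then stand; what a row does not reach is not made up. A row lasts 1/8 s, in which the tool goes at most 62.5 mm and 10.7 degrees, less where a joint would pass 70% of its speed; a pose out of reach is approached as far as the arm can. A call is refused whole if a number of a shift passes 6.25 or a number of a turn 10.7, either way. A call with a gripper value outside its range is refused whole. The fingers move at their own pace and stop on an object; "grip_force" is the grip in N (left out, the last holds). Time passes only in rows, so rows that do not move let the fingers close. It gives the time, the measured TCP pose, the force and the opening at its end, in the units of the state.
- manip.read_state(): the state, without advancing time (a new reading comes with each control period).
- camera(name): name is "scene" or "top" or "wrist"; returns (picture, depth): 384x512x3 uint8, red, green, blue; 384x512 float32, mm along the optical axis (not along the pixel's ray), 0 where there is no reading.
- calibration(name): a dict with "K" (3x3 intrinsics, pixels), "distortion" ([k1, k2, p1, p2, k3] as OpenCV has them; the pictures are not rectified), "world_from_camera" (4x4, takes a point from camera to world coordinates). Camera axes: x right, y down, z forward; pixel columns grow to the right and rows downward; lengths in mm; the calibration is good to about 2 mm. A picture is of the moment at which its call begins: read the wrist's pose just before it. calibration takes no time and is no camera call; for the wrist camera it gives the pose at the moment of the call.
- order.sign_off(): hands the job in, once; it reports no verdict.
The state is a dict: "clock": time; "joints": joint angles; "qd": joint speeds; "effort": joint torques, N m; "eef_pos": TCP position; "eef_rot": TCP orientation; "wrist_force": force on the tool from outside, world axes, zero at the start; "moment": the same for the moment, N m; "finger_gap": finger opening in mm.
Only numpy, scipy, OpenCV 4.12 (cv2) and the standard library are available. Lean on these libraries where they do the work, as an engineer would, in place of code of your own. Each camera call takes 0.05 s, during which the arm holds its last target.

### The job

Open the square jar that stands in the jar holder: slide the holder's loose jaw up against the jar until the jar sits firmly between both jaws, lock the jaw by turning its clamp knob clockwise until tight, then unscrew the tight metal cap anticlockwise just until it comes free, without letting the jar turn or lift. Raise the cap straight up and finish while still holding it level and centred over the open jar, its lower edge about 15 mm clear of the mouth, so that crumbs drop back in; do not put it down or let go, and leave the other things on the table where they are.

Things in the scene. Friction and masses are not known exactly. Their poses are not given: they have to be found in the camera images.
- holder: jar holder fixed to the table: wooden board 310 x 170 mm on rubber feet, top 22 mm above the table. Origin: centre of its underside. x axis: the slide line, from the sliding jaw to the fixed jaw; z up. The fixed jaw (90 mm wide, 50 mm above the board) has its rubber face at x = +108 mm. The jar stands loose and a little askew between the jaws, its middle near x = +64 mm at first
- jaw (a joint): sliding jaw on a guide bar, rubber face 76 mm wide, top 50 mm above the board. Travel in m along the holder's +x: 0 = wide open, 0.055 = the 66 mm jar is square between both rubber faces. Starts at 0 to 0.03, unlocked: it then slides against 2 N, and about 3 N more as it pushes the jar along until that meets the fixed jaw
- clamp_knob (a joint): clamp knob on top of the sliding jaw's carriage, rad, clockwise from above positive. Starts at 0 to 0.3 (loose); from about 0.7 it brakes the jaw; tight from 1.2 to its stop at 1.4. Turning takes 0.15 to 0.35 N m; it stays where it is left
- knob_grip (a point): middle of the clamp knob's black bar: 48 mm long, 14 mm thick, 26 mm high (13 mm above and below this point), on a hub 32 mm across that ends 14 mm below it. At joint value 0 the bar lies along the holder's y axis (across the slide); it turns with the knob. The knob's axis is 80 mm behind the sliding jaw's rubber face and travels with it
- jar: square glass jar, 66 x 66 mm, with dark moulded cakes inside, 78 mm high to the shoulder, then a round neck 49 mm across; loose on the board, about 0.4 kg. Origin: centre of its underside; z up; x along the holder's x within 0.1 rad
- jar_mouth (a point): centre of the jar's mouth, at the rubber sealing ring on the rim, 109 mm above the jar's underside (the ring springs up to 112 mm when the cap is off)
- cap_center (a point): centre (half-way up) of the jar's steel twist-off cap, 62 mm across, 17 mm high; when tight it is 102.5 mm above the jar's underside, with 6 mm of bare neck below the cap. Three lugs: unscrewing anticlockwise from above takes about 0.5 N m and lifts it 1.5 mm per rad; it is free from 1.05 rad at the latest, and runs against the next thread at 1.55 rad. About 30 g
- cap_tick (a point): small embossed tick on the cap's top, 25 mm from its axis; at the start in the direction of the jar's x axis (within 0.1 rad), so it shows how far the cap has turned
- basket_center (a point): bystander: wire basket of dark cakes, 171 x 231 mm, 58 mm high; point 26 mm above its underside at its middle
- cake_center (a point): bystander: one dark moulded cake, 70 mm across, 30 mm high, beside the holder; its centre
- mug_center (a point): bystander: white mug, 80 mm across, 92 mm high; its centre
- honey_center (a point): bystander: small round jar, 56 mm across, 85 mm high; its centre
There are look-alikes about, which are no part of the job. Of the things that look like the part that bears cap_center, the middle-sized one is meant. Leave any red look-alike of the jar alone.

How it is judged (in metres and radians):
On the way, in this order (a step that is already met when the one before it is completed fails the run):
1. the jar is square between both jaws and the jaw is locked: jaw slid to 51.5 mm or more, clamp knob turned past 1.1 rad (value of joint jaw above 0.0515 m and value of joint clamp_knob above 1.1 rad), for 0.2 s.
2. the cap is unscrewed while the jar stays clamped: cap turned anticlockwise by 0.75 rad or more on the jar, still over its mouth (all of step 1 and y of cap_tick in the frame of jar above 0.017 m and horizontal distance between cap_center and jar_mouth below 0.012 m), for 0.1 s.
At the end, for the whole second after the job is handed in: jaw still on the jar (51.5 mm or more) and locked (knob past 1.1 rad); jar upright, square (0.1 rad), on the board against the fixed jaw; cap gripped (over 2 N), off the jar, still, level (0.17 rad), centred within 15 mm, its centre 123.5 to 155.5 mm above the jar's underside (all of step 1 and z of cap_center in the frame of jar between 0.1235 and 0.1555 m and horizontal distance between cap_center and jar_mouth below 0.015 m and angle between cap_center's own z axis and vertical below 0.17 rad and contact force between cap and the fingers above 2 N and contact force between cap and jar below 0.05 N and linear speed of cap below 0.02 m/s and angle between jar's own z axis and vertical below 0.05 rad and z of jar in the frame of holder below 0.0245 m and angle between the x axis of jar and the x axis of holder, either way round below 0.1 rad and x of jar in the frame of holder above 0.07 m); the arm keeps its last pose, push and grip.
It fails at once if the jar turned along with the cap (over 0.16 rad from the holder's line) (angle between the x axis of jar and the x axis of holder, either way round above 0.16 rad).
It fails at once if the jar lifted off the board or tipped (z of jar in the frame of holder above 0.03 m or angle between jar's own z axis and vertical above 0.12 rad).
It fails at once if the cap turned on well past the point where it comes free (over about 125 degrees) (x of cap_tick in the frame of jar below -0.015 m).
It fails at once if a bystander pushed from its place (over 30 mm) (distance of any of basket_center, cake_center, mug_center, honey_center from where it was at the start of the episode above 0.03 m).
It also fails if it takes over 45 s, if anything falls off the work surface, if the arm or the gripper's body presses on something with over 40 N, if the wrist force passes 120 N, or if a joint passes its speed limit or range.

## Working session

There is one attempt and no reset: what is moved stays moved. The work goes in short steps, Python scripts to look and compute and a tool call to move; the robot and the scene stay as the last step left them, time stands still between calls to the robot, and variables do not carry over. Pictures are saved under pics/ and viewed, and the job is handed in when it is done.

Besides the shell and the picture viewer there is one more tool, called after "Request:" as name(argument=value, ...) on one line, values as JSON. jog_arm: Moves the arm, as the interface text tells. Its arguments: {"type":"object","properties":{"turn":{"type":"array","items":{"type":"array","items":{"type":"number"}}},"dp":{"type":"array","items":{"type":"array","items":{"type":"number"}}},"gripper":{"type":"array","items":{"type":"number"}},"grip_force":{"type":"number"}},"required":["turn","dp","gripper"]}

```bash
mkdir -p pics; ls; python3 - <<'E'
from cell import manip,camera,calibration,order
import cv2,numpy as np
print(manip.read_state(), manip.grip_point_offset)
for n in ["scene","top","wrist"]:
    c=calibration(n); p,d=camera(n)
    np.savez(f"pics/{n}0.npz",p=p,d=d,K=c["K"],D=c["distortion"],T=c["world_from_camera"])
    cv2.imwrite(f"pics/{n}0.png",p[:,:,::-1]); print(n,c)
E
```

```text
pics
{'clock': 0.0, 'joints': array([-1.41161802e+00,  3.00488055e-01,  1.52156874e+00, -2.08266435e-05,
        1.32069620e+00, -6.66082608e-02]), 'qd': array([-3.06407058e-04, -1.52918601e-03,  1.82113875e-03, -7.10401202e-05,
        9.18402677e-04,  4.17406614e-04]), 'effort': array([-2.52076876e-03, -5.31807375e+01, -3.52737951e+01,  7.07219448e-02,
        2.43869046e-02, -5.68083078e-05]), 'eef_pos': array([ 123.07662475, -535.78806811,  204.88224887]), 'eef_rot': array([3.09236771, 1.56963581, 1.74736311]), 'wrist_force': array([ 0.64632332, -1.15605296,  0.13037768]), 'moment': array([ 0.00524721,  0.04928219, -0.05544191]), 'finger_gap': 94.20854636923522} 18.8
scene {'K': array([[412.58094459,   0.        , 251.30782675],
       [  0.        , 412.58094459, 191.15915076],
       [  0.        ,   0.        ,   1.        ]]), 'distortion': array([-0.10060872,  0.        ,  0.        ,  0.        ,  0.        ]), 'world_from_camera': array([[-6.66299194e-01,  5.67703904e-01, -4.83484913e-01,
         1.12599553e+03],
       [ 7.45637208e-01,  5.14536876e-01, -4.23411098e-01,

[... 716 characters left out ...]

       [ 0.00000000e+00,  0.00000000e+00,  0.00000000e+00,
         1.00000000e+00]])}
wrist {'K': array([[320.14064875,   0.        , 252.71754352],
       [  0.        , 320.14064875, 190.02429111],
       [  0.        ,   0.        ,   1.        ]]), 'distortion': array([-0.0865381,  0.       ,  0.       ,  0.       ,  0.       ]), 'world_from_camera': array([[ 2.23221549e-01, -9.46552380e-01, -2.32831982e-01,
         1.90150386e+02],
       [-9.74767330e-01, -2.16978385e-01, -5.24312237e-02,
        -5.20046836e+02],
       [-8.90608043e-04,  2.38660789e-01, -9.71102587e-01,
         3.84367933e+02],
       [ 0.00000000e+00,  0.00000000e+00,  0.00000000e+00,
         1.00000000e+00]])}
```

View pics/scene0.png

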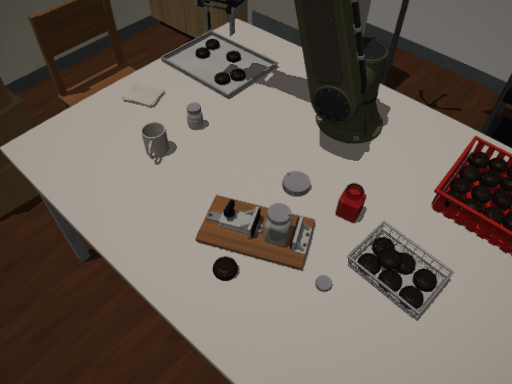

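View pics/top0.png

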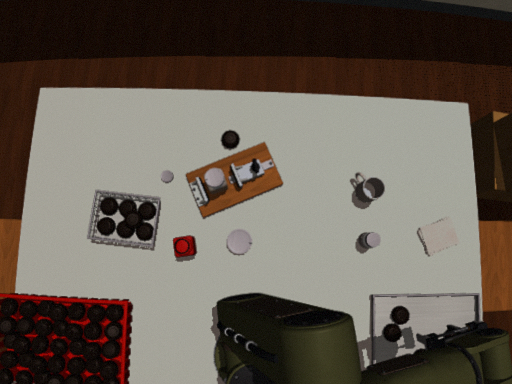

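The top view shows the holder at about (235,180), the knob at (256,166), the capped jar at (215,178) and the fixed jaw at (198,192). The other lids, at (239,242) and (167,176), are look-alikes. I'll zoom in and measure next.

```bash
cat > h.py <<'E'
import cv2,numpy as np
def load(f):
    z=np.load(f); return z['p'],z['d'],z['K'],z['D'],z['T']
def pix2w(uv,dep,K,D,T):
    uv=np.array(uv,float).reshape(-1,1,2)
    n=cv2.undistortPoints(uv,K,D).reshape(-1,2)
    dep=np.asarray(dep,float).reshape(-1,1)
    pc=np.hstack([n*dep,dep]); return pc@T[:3,:3].T+T[:3,3]
def pix2plane(uv,z,K,D,T):
    uv=np.array(uv,float).reshape(-1,1,2)
    n=cv2.undistortPoints(uv,K,D).reshape(-1,2)
    r=np.hstack([n,np.ones((len(n),1))])@T[:3,:3].T
    s=(z-T[2,3])/r[:,2]; return T[:3,3]+r*s[:,None]
def cloud(f):
    p,d,K,D,T=load(f); v,u=np.nonzero(d>0)
    return pix2w(np.c_[u,v],d[v,u],K,D,T),u,v,p[v,u]
def w2pix(P,K,D,T):
    Ti=np.linalg.inv(T); r,_=cv2.Rodrigues(Ti[:3,:3]); return cv2.projectPoints(np.array(P,float).reshape(-1,1,3),r,Ti[:3,3],K,D)[0].reshape(-1,2)
E
python3 - <<'E'
from h import *
p,d,K,D,T=load('pics/top0.npz')
c=p[130:230,170:300]; cv2.imwrite('pics/topz.png',cv2.resize(c[:,:,::-1],None,fx=6,fy=6,interpolation=cv2.INTER_CUBIC))
p2=load('pics/scene0.npz')[0]
c=p2[180:290,180:330]; cv2.imwrite('pics/scenez.png',cv2.resize(c[:,:,::-1],None,fx=5,fy=5,interpolation=cv2.INTER_CUBIC))
for f in ['top','scene']:
    W,u,v,c=cloud(f'pics/{f}0.npz')
    c=c.astype(int)
    m=(W[:,2]>15)&(W[:,2]<30)&(c[:,0]>c[:,2]+40)&(W[:,0]>300)
    w=W[m]
    m2=(abs(w[:,0]-np.median(w[:,0]))<250)&(abs(w[:,1]-np.median(w[:,1]))<250)
    w=w[m2]; print(f,len(w),np.median(w[:,2]),cv2.minAreaRect(w[:,:2].astype(np.float32)))
    for lab,uv in [('cap',None)]:
        m=(W[:,2]>100)&(W[:,2]<160)&(np.hypot(*(W[:,:2]-w[:,:2].mean(0)).T)<170)
        print(m.sum(), W[m].mean(0), W[m].min(0),W[m].max(0))
E
```

```text
top 2351 22.91499211439009 ((606.1275634765625, 75.73359680175781), (168.5645294189453, 307.61090087890625), 24.636699676513672)
360 [588.40307995 123.22949022 127.41688901] [551.13270987  -2.49650724 100.01134446] [660.91988698 165.4458092  140.09679758]
scene 2634 20.763704284512414 ((579.3731689453125, 122.51918029785156), (205.54859924316406, 437.11004638671875), 32.43655776977539)
520 [594.83900954 137.61007126 125.97104656] [556.65843509  -2.9147161  100.04042115] [652.97783351 170.4392535  137.35215994]
```

View pics/topz.png

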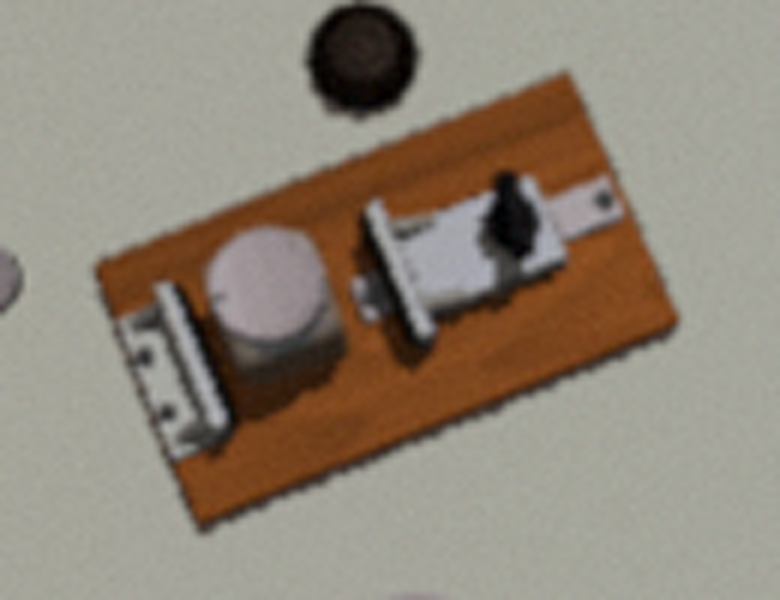

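View pics/scenez.png

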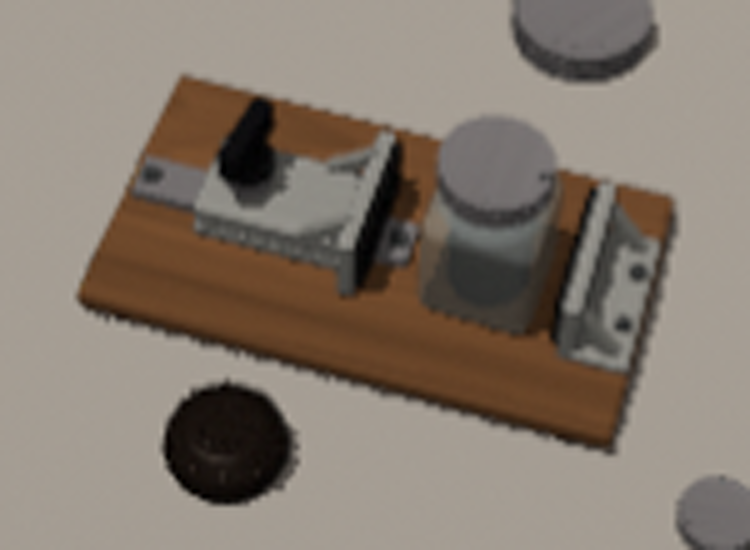

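The holder, jar and jaw all show clearly in both zooms. The cap tick is at about (215,297) in the top zoom, on the fixed-jaw side. The cake stands well away from the slide. Next I'll work in the holder frame.

```bash
python3 - <<'E'
from h import *
a=np.radians(114.64); O=np.array([606.1,75.7]); R=np.array([[np.cos(a),-np.sin(a)],[np.sin(a),np.cos(a)]])
p,d,K,D,T=load('pics/top0.npz')
# board corners from zoom, at z=22
uv=np.array([[96,265],[570,73],[678,325],[203,530]])/6-0.4+[170,130]
w=pix2plane(uv,22,K,D,T); print(w.round(1), w.mean(0).round(1)); 
print('sides',[np.linalg.norm(w[i]-w[i-1]).round(1) for i in range(4)], np.degrees(np.arctan2(*((w[0]-w[1]))[[1,0]])),np.degrees(np.arctan2(*((w[3]-w[2]))[[1,0]])))
for f in ['top','scene']:
    W,u,v,c=cloud(f'pics/{f}0.npz'); c=c.astype(int)
    h=(W[:,:2]-O)@R
    inb=(abs(h[:,0])<170)&(abs(h[:,1])<100)
    for nm,m in [('jaws',inb&(W[:,2]>62)&(W[:,2]<80)),('captop',inb&(W[:,2]>126)&(W[:,2]<140)),('tall',inb&(W[:,2]>80)&(h[:,0]<20))]:
        q=h[m]; print(f,nm,m.sum())
        if nm=='jaws':
            for lo,hi in [(-150,-60),(-60,20),(20,90),(90,150)]:
                k=(q[:,0]>lo)&(q[:,0]<hi)
                if k.any(): print(lo,k.sum(),q[k].min(0).round(),q[k].max(0).round(),np.median(W[m][k][:,2]).round(1))
        elif m.sum()>3: print((q.min(0)+q.max(0))/2,q.mean(0),q.min(0),q.max(0),W[m][:,2].min(),W[m][:,2].max(), cv2.minAreaRect(q.astype(np.float32)))
    m=(W[:,2]>25)&(c.sum(1)<60)&inb&(h[:,0]<-40); q=h[m]; print('black',m.sum(),cv2.minAreaRect(q.astype(np.float32)),np.percentile(W[m][:,2],[0,10,50,90,100]).round())
E
```

```text
[[616.8 248.3  22. ]
 [743.9 -30.3  22. ]
 [590.9 -97.4  22. ]
 [461.7 177.5  22. ]] [603.3  74.5  22. ]
sides [np.float64(170.6), np.float64(306.2), np.float64(167.1), np.float64(303.8)] 114.52438236221576 115.17911032552499
top jaws 278
-150 28 [-93. -11.] [-63.  15.] 74.7
-60 124 [-30. -44.] [ 2. 41.] 71.9
20 17 [38. 24.] [90. 26.] 71.2
90 109 [ 96. -44.] [125.  42.] 72.3
top captop 283
[63.58661442 -8.1479991 ] [63.89009678 -6.76799059] [ 33.86173216 -38.98787755] [93.31149667 22.69187934] 126.30224203381749 139.90793899737355 ((63.71115493774414, -6.551689147949219), (59.39735412597656, 58.07389831542969), 67.76141357421875)
top tall 66
[-78.36068931   0.24614829] [-77.44108223   1.05589626] [-88.03023303 -23.05224182] [-68.69114558  23.5445384 ] 82.10956565083598 104.81013118176179 ((-78.05445098876953, 0.38686561584472656), (47.21416091918945, 14.087065696716309), 80.59424591064453)
black 44 ((-76.34740447998047, 1.3849468231201172), (43.62907028198242, 16.286972045898438), 67.1075668334961) [ 72.  76. 100. 103. 104.]
scene jaws 459
-150 42 [-84. -26.] [-65.  14.] 72.1
-60 162 [-25. -45.] [ 0. 42.] 69.8
20 82 [ 31. -45.] [ 89. -36.] 71.3
90 173 [ 91. -49.] [123.  42.] 69.5
scene captop 384
[62.75608415 -9.21597983] [ 63.13086906 -10.89454568] [ 31.62197853 -40.86726755] [93.89018977 22.4353079 ] 126.07909422232183 137.35215994442058 ((63.72587585449219, -9.949813842773438), (61.926334381103516, 61.41376495361328), 56.613956451416016)
scene tall 107
[-79.38826645  -3.88509635] [-78.70384634  -6.30547336] [-88.47001132 -27.14432403] [-70.30652159  19.37413133] 80.18651431988644 101.97243795063662 ((-80.16117095947266, -3.9099464416503906), (47.497474670410156, 14.661635398864746), 81.30592346191406)
black 120 ((-75.30764770507812, -5.327821731567383), (46.55704116821289, 19.384437561035156), 79.49137878417969) [ 67.  72.  93. 100. 102.]
```

```bash
python3 - <<'E'
from cell import manip
from scipy.spatial.transform import Rotation as Ro
import numpy as np
s=manip.read_state(); M=Ro.from_euler('xyz',s['eef_rot']).as_matrix(); print(M.round(3)); z=M[:,2]; print(np.degrees(np.arctan2(z[1],z[0])))
E
```

```text
[[-0.     0.975  0.224]
 [ 0.001  0.224 -0.975]
 [-1.     0.    -0.001]]
-77.06499693007372
```

```bash
cat > plan.py <<'E'
import numpy as np,sys,json
from cell import manip
from scipy.spatial.transform import Rotation as Ro
def cur():
    s=manip.read_state(); M=Ro.from_euler('xyz',s['eef_rot']).as_matrix(); z=M[:,2]
    return s,np.array(s['eef_pos']),np.degrees(np.arctan2(z[1],z[0])),M
def plan(target,dyaw,n):
    s,p,az,M=cur(); d=(np.array(target)-p)/n; T=[];P=[]
    for i in range(n):
        t=np.radians(az+dyaw*i/n); c,q=np.cos(t),np.sin(t)
        P.append([round(-d[2]/10,2),round((-q*d[0]+c*d[1])/10,2),round((c*d[0]+q*d[1])/10,2)]); T.append([round(-dyaw/n,2),0,0])
    print('az',az.round(2),'pos',p.round(1),'tilt',np.degrees(np.arccos(-M[2,0])).round(2)); print(P,T[0])
E
python3 -c "
from plan import *
plan([639,4,205],182.5,18)"
```

```text
az -77.06 pos [ 123.1 -535.9  205. ] tilt 0.05
[[np.float64(0.0), np.float64(3.46), np.float64(-2.28)], [np.float64(0.0), np.float64(3.81), np.float64(-1.64)], [np.float64(0.0), np.float64(4.04), np.float64(-0.94)], [np.float64(0.0), np.float64(4.14), np.float64(-0.21)], [np.float64(0.0), np.float64(4.12), np.float64(0.52)], [np.float64(0.0), np.float64(3.96), np.float64(1.24)], [np.float64(0.0), np.float64(3.68), np.float64(1.91)], [np.float64(0.0), np.float64(3.29), np.float64(2.53)], [np.float64(0.0), np.float64(2.79), np.float64(3.07)], [np.float64(0.0), np.float64(2.21), np.float64(3.51)], [np.float64(0.0), np.float64(1.55), np.float64(3.85)], [np.float64(0.0), np.float64(0.85), np.float64(4.06)], [np.float64(0.0), np.float64(0.12), np.float64(4.15)], [np.float64(0.0), np.float64(-0.61), np.float64(4.1)], [np.float64(0.0), np.float64(-1.32), np.float64(3.93)], [np.float64(0.0), np.float64(-1.99), np.float64(3.64)], [np.float64(0.0), np.float64(-2.6), np.float64(3.23)], [np.float64(0.0), np.float64(-3.13), np.float64(2.72)]] [-10.14, 0, 0]
```

Request:
jog_arm(turn=[[-10.1,0,0],[-10.1,0,0],[-10.1,0,0],[-10.1,0,0],[-10.1,0,0],[-10.1,0,0],[-10.1,0,0],[-10.1,0,0]], dp=[[0,3.5,-2.3],[0,3.8,-1.6],[0,4.0,-0.9],[0,4.1,-0.2],[0,4.1,0.5],[0,4.0,1.2],[0,3.7,1.9],[0,3.3,2.5]], gripper=[0,0,0,0,0,0,0,0], grip_force=30)

```text
clock: 1.15
eef_pos: [352.5, -285.7, 203.7]
eef_rot: [1.764, 1.567, 1.87]
wrist_force: [0.5, 1.3, 0.4]
finger_gap: 94.1
```

```bash
python3 -c "
from plan import *
s,p,az,M=cur()
for n in (8,10,12,14): plan([639,4,205],105.5-az,n)
print(s['joints'],s['clock'])" | sed 's/np.float64//g'
```

```text
az 6.05 pos [ 352.5 -285.7  203.7] tilt 0.21
[[(-0.02), (3.22), (3.94)], [(-0.02), (2.3), (4.54)], [(-0.02), (1.27), (4.93)], [(-0.02), (0.18), (5.09)], [(-0.02), (-0.92), (5.01)], [(-0.02), (-1.98), (4.69)], [(-0.02), (-2.94), (4.16)], [(-0.02), (-3.77), (3.42)]] [(-12.43), 0, 0]
az 6.05 pos [ 352.5 -285.7  203.7] tilt 0.21
[[(-0.01), (2.58), (3.15)], [(-0.01), (2.0), (3.55)], [(-0.01), (1.35), (3.84)], [(-0.01), (0.67), (4.02)], [(-0.01), (-0.04), (4.07)], [(-0.01), (-0.74), (4.01)], [(-0.01), (-1.42), (3.82)], [(-0.01), (-2.06), (3.52)], [(-0.01), (-2.64), (3.11)], [(-0.01), (-3.13), (2.61)]] [(-9.94), 0, 0]
az 6.05 pos [ 352.5 -285.7  203.7] tilt 0.21
[[(-0.01), (2.15), (2.63)], [(-0.01), (1.75), (2.91)], [(-0.01), (1.31), (3.13)], [(-0.01), (0.84), (3.29)], [(-0.01), (0.36), (3.38)], [(-0.01), (-0.13), (3.39)], [(-0.01), (-0.62), (3.34)], [(-0.01), (-1.09), (3.22)], [(-0.01), (-1.54), (3.02)], [(-0.01), (-1.96), (2.77)], [(-0.01), (-2.34), (2.46)], [(-0.01), (-2.67), (2.1)]] [(-8.29), 0, 0]
az 6.05 pos [ 352.5 -285.7  203.7] tilt 0.21
[[(-0.01), (1.84), (2.25)], [(-0.01), (1.55), (2.46)], [(-0.01), (1.23), (2.64)], [(-0.01), (0.9), (2.77)], [(-0.01), (0.55), (2.86)], [(-0.01), (0.19), (2.9)], [(-0.01), (-0.17), (2.91)], [(-0.01), (-0.53), (2.86)], [(-0.01), (-0.88), (2.77)], [(-0.01), (-1.21), (2.64)], [(-0.01), (-1.53), (2.47)], [(-0.01), (-1.83), (2.27)], [(-0.01), (-2.09), (2.02)], [(-0.01), (-2.33), (1.75)]] [(-7.1), 0, 0]
[-0.76295975  0.08702338  1.77921114  0.00185543  1.27854596 -0.86915808] 1.15
```

Request:
jog_arm(turn=[[-10,0,0],[-10,0,0],[-10,0,0],[-10,0,0],[-10,0,0],[-10,0,0],[-10,0,0],[-10,0,0]], dp=[[0,2.6,3.2],[0,2.0,3.6],[0,1.4,3.8],[0,0.7,4.0],[0,0,4.1],[0,-0.7,4.0],[0,-1.4,3.8],[0,-2.1,3.5]], gripper=[0,0,0,0.2,0.2,0.2,0.2,0.2])

```text
clock: 2.15
eef_pos: [581.5, -37.9, 203.3]
eef_rot: [0.666, 1.566, 2.216]
wrist_force: [0.6, -0.3, 0.4]
finger_gap: 74.9
```

```bash
python3 -c "
from plan import *
s,p,az,M=cur()
for n in (3,): plan([639,4,200],105.5-az,n)
print(s['joints'],s['clock'])" | sed 's/np.float64//g'
```

```text
az 88.81 pos [581.5 -37.9 203.3] tilt 0.27
[[(0.11), (-1.89), (1.43)], [(0.11), (-2.02), (1.25)], [(0.11), (-2.13), (1.04)]] [(-5.56), 0, 0]
[-0.12940658  0.3765376   1.42412951  0.00340875  1.34417519 -1.68015863] 2.15
```

Request:
jog_arm(turn=[[-5.6,0,0],[-5.6,0,0],[-5.6,0,0],[0,0,0]], dp=[[0.1,-1.9,1.4],[0.1,-2.0,1.2],[0.1,-2.1,1.0],[0,0,0]], gripper=[0.3,0.3,0.3,0.3])

```text
clock: 2.65
eef_pos: [640.7, 7.0, 198.0]
eef_rot: [0.68, 1.564, 2.538]
wrist_force: [0.1, -0.5, 0.5]
finger_gap: 65.5
```

```bash
cat > snap.py <<'E'
import sys
from h import *
from cell import camera,calibration
def snap(n,tag,sc=1):
    c=calibration(n); p,d=camera(n)
    np.savez(f"pics/{tag}.npz",p=p,d=d,K=c["K"],D=c["distortion"],T=c["world_from_camera"])
    q=p[:,:,::-1]
    if sc!=1:q=cv2.resize(q,None,fx=sc,fy=sc,interpolation=cv2.INTER_CUBIC)
    cv2.imwrite(f"pics/{tag}.png",q)
if __name__=='__main__': snap(sys.argv[1],sys.argv[2],float(sys.argv[3]) if len(sys.argv)>3 else 1)
E
python3 snap.py wrist w1 1.5; python3 -c "
from plan import *
s,p,az,M=cur(); print(p,az,s['joints'],s['finger_gap'])"
```

```text
[640.22013527   6.4310312  198.18312502] 106.33928813816463 [-0.04869895  0.51320063  1.24126346  0.00371332  1.39313054 -1.905349  ] 65.70302324600151
```

View pics/w1.png

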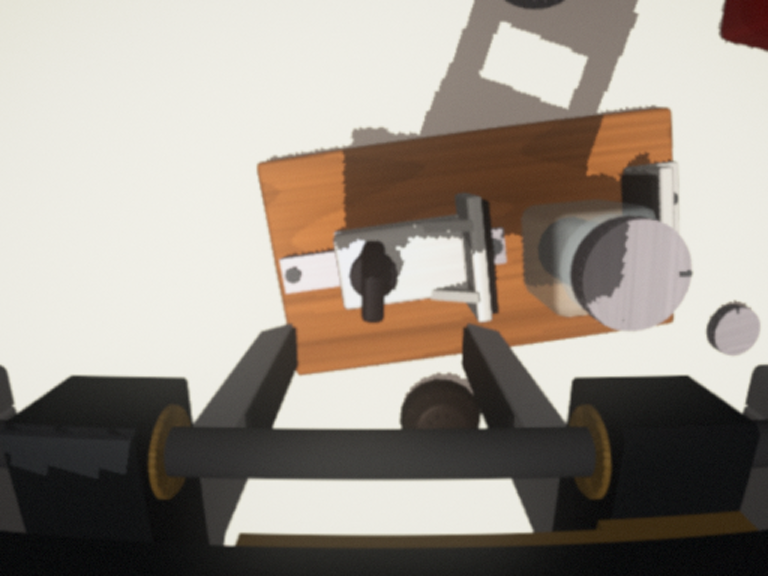

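The wrist view shows the knob bar at about (372,280), near vertical in the image and midway between the fingertips at (282,340) and (478,340). The cap is at (632,273) with its tick pointing right. I'll measure these in tool terms.

```bash
python3 - <<'E'
from h import *
from plan import cur
s,pp,az,M=cur()
W,u,v,c=cloud('pics/w1.npz'); c=c.astype(int)
t=np.radians(az); ey=np.array([-np.sin(t),np.cos(t)]); ez=np.array([np.cos(t),np.sin(t)])
L=np.c_[(W[:,:2]-pp[:2])@ey,(W[:,:2]-pp[:2])@ez]
near=(abs(L[:,0])<45)&(abs(L[:,1])<45)
m=near&(W[:,2]>82)&(W[:,2]<115)
print(m.sum(),W[m].mean(0).round(1),cv2.minAreaRect(L[m].astype(np.float32)),cv2.minAreaRect(W[m][:,:2].astype(np.float32)),np.percentile(W[m][:,2],[0,50,90,100]))
m=near&(W[:,2]>98)&(W[:,2]<115); print('top',m.sum(),np.median(W[m][:,2]),cv2.minAreaRect(L[m].astype(np.float32)))
m=near&(W[:,2]>60)&(W[:,2]<82); print('carriage z',np.median(W[m][:,2]))
# board
m=(W[:,2]>15)&(W[:,2]<30)&(c[:,0]>c[:,2]+30)&(abs(L[:,0])<250)&(abs(L[:,1])<300)
print('board z',np.median(W[m][:,2]))
p,d,K,D,T=load('pics/w1.npz')
uv=np.array([[258,163],[670,107],[672,322],[301,374]])/1.5
w=pix2plane(uv,22,K,D,T); print(w.round(1),[np.linalg.norm(w[i]-w[i-1]).round(1) for i in range(4)],'O',w.mean(0).round(1))
for i,j in [(0,1),(3,2)]:
  e=w[j]-w[i]; print(np.degrees(np.arctan2(e[1],e[0])))
m=(W[:,2]>128)&(W[:,2]<140)&(abs(L[:,0])<100); print('cap',m.sum(),(W[m].min(0)+W[m].max(0))/2,cv2.minEnclosingCircle(W[m][:,:2].astype(np.float32)),np.median(W[m][:,2]))
print('tick',pix2plane(np.array([[687,273]])/1.5,133,K,D,T))
E
```

```text
796 [639.1   3.2  99.2] ((0.12169265747070312, -2.520677089691162), (13.791322708129883, 47.987884521484375), 89.84463500976562) ((640.8125, 3.977932929992676), (47.98789596557617, 13.791314125061035), 16.494646072387695) [ 82.11160145  99.72422371 100.84115359 101.94020007]
top 675 99.92086890423695 ((0.16285324096679688, -2.7561893463134766), (47.1402473449707, 12.777929306030273), 0.42662161588668823)
carriage z 74.05827948907285
board z 22.118273040675774
[[594.6 -96.6  22. ]
 [468.1 180.3  22. ]
 [620.1 249.2  22. ]
 [745.1 -26.   22. ]] [np.float64(166.3), np.float64(304.4), np.float64(166.8), np.float64(302.3)] O [607.   76.7  22. ]
114.54403406790539
114.43609520910762
cap 4501 [587.69819103 136.48305862 132.12910453] ((587.7570190429688, 136.46014404296875), 31.735477447509766) 132.96729478883557
tick [[578.11291573 163.97385142 133.        ]]
```

Request:
jog_arm(turn=[[0,0,0],[0,0,0],[0,0,0],[0,0,0]], dp=[[2.5,0,-0.25],[4.0,0,0],[4.0,0,0],[1.0,0,0]], gripper=[0.4,0.4,0.4,0.4])

```text
clock: 3.2
eef_pos: [638.8, 1.8, 82.3]
eef_rot: [0.495, 1.566, 2.341]
wrist_force: [0.4, -1.3, 0.6]
finger_gap: 56.2
```

```bash
python3 -c "
from plan import *
s,p,az,M=cur(); print(p,az,s['finger_gap'],s['wrist_force'],s['clock'],M.round(3))"
```

```text
[638.77576469   1.83491487  82.30955008] 105.78224472414539 56.18643066333082 [ 0.42569657 -1.27303709  0.57197558] 3.2 [[-0.003 -0.962 -0.272]
 [ 0.003 -0.272  0.962]
 [-1.     0.002  0.004]]
```

Request:
jog_arm(turn=[[0,0,0],[0,0,0],[0,0,0],[0,0,0],[0,0,0],[0,0,0]], dp=[[0.3,-0.25,0.15],[0,0,0],[0,0,0],[0,0,0],[0,0,0],[0,0,0]], gripper=[0.6,1,1,1,1,1], grip_force=40)

```text
clock: 3.95
eef_pos: [642.4, 3.5, 84.0]
eef_rot: [-0.959, 1.567, 0.885]
wrist_force: [0.8, -0.5, -2.4]
finger_gap: 13.5
```

```bash
python3 -c "
from plan import *
s,p,az,M=cur(); print(p,az,s['finger_gap'],s['wrist_force'],s['clock'],M.round(3))"
```

```text
[642.36264955   3.48502145  83.97922846] 105.67039196151543 13.508832698104372 [ 0.79542557 -0.51783302 -2.37929349] 3.95 [[ 0.002 -0.963 -0.27 ]
 [ 0.003 -0.27   0.963]
 [-1.    -0.003  0.002]]
```

Request:
jog_arm(turn=[[0,0,0],[0,0,0],[0,0,0],[0,0,0],[0,0,0],[0,0,0]], dp=[[0.1,0.11,0.7],[0,0.11,0.7],[0,0.11,0.7],[0,0.06,0.4],[0,0.06,0.4],[0,0.06,0.4]], gripper=[1,1,1,1,1,1])

```text
clock: 4.7
eef_pos: [628.2, 34.8, 83.9]
eef_rot: [-1.5, 1.567, 0.344]
wrist_force: [0.4, -2.3, 0.2]
finger_gap: 13.9
```

```bash
cat > st.py <<'E'
from plan import *
s,p,az,M=cur()
a=np.radians(114.5); ex=np.array([np.cos(a),np.sin(a)]); ey=np.array([-np.sin(a),np.cos(a)])
h=p[:2]-[607,76.7]
print('pos',p.round(1),'az',az.round(1),'gap',s['finger_gap'].__round__(1),'holder xy',(h@ex).round(1),(h@ey).round(1),'F hx,hy',(s['wrist_force'][:2]@ex).round(1),(s['wrist_force'][:2]@ey).round(1),'Fz',s['wrist_force'][2].round(1),'M',s['moment'].round(2),'t',s['clock'],'tilt',np.degrees(np.arccos(-M[2,0])).round(2),'j6',s['joints'][5].round(2))
E
python3 st.py
```

```text
pos [628.2  34.8  83.9] az 105.6 gap 13.9 holder xy -46.9 -1.9 F hx,hy -2.3 0.6 Fz 0.2 M [-0.59 -0.24  0.01] t 4.7 tilt 0.24 j6 -1.85
```

Request:
jog_arm(turn=[[0,0,0],[0,0,0],[0,0,0]], dp=[[0,0.05,0.3],[0,0.05,0.3],[0,0.02,0.2]], gripper=[1,1,1])

```text
clock: 5.08
eef_pos: [624.9, 41.9, 84.0]
eef_rot: [-1.806, 1.566, 0.038]
wrist_force: [3.9, -13.6, -2.9]
finger_gap: 13.5
```

```bash
python3 st.py
```

```text
pos [624.9  41.9  84. ] az 105.6 gap 13.5 holder xy -39.1 -1.9 F hx,hy -14.0 2.1 Fz -2.9 M [-2.53 -0.96  0.05] t 5.075 tilt 0.27 j6 -1.84
```

Request:
jog_arm(turn=[[0,0,0],[0,0,0]], dp=[[0,0.03,0.2],[0,0.03,0.2]], gripper=[1,1])

```text
clock: 5.32
eef_pos: [624.8, 42.0, 84.0]
eef_rot: [-2.41, 1.56, -0.567]
wrist_force: [8.0, -15.7, -4.7]
finger_gap: 13.3
```

```bash
python3 st.py; python3 snap.py wrist w2 1.5;python3 st.py
```

```text
pos [624.8  42.   84. ] az 105.6 gap 13.3 holder xy -39.0 -1.8 F hx,hy -17.6 -0.7 Fz -4.7 M [-2.78 -1.59 -0.  ] t 5.325 tilt 0.6 j6 -1.83
pos [624.8  42.   84. ] az 105.6 gap 13.3 holder xy -39.0 -1.8 F hx,hy -16.6 -1.0 Fz -4.6 M [-2.76 -1.61  0.04] t 5.375 tilt 0.61 j6 -1.83
```

View pics/w2.png

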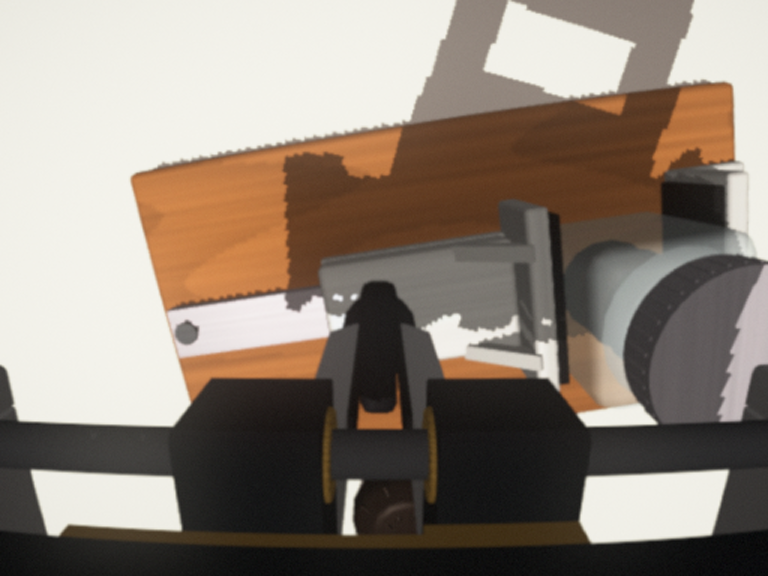

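The jar now sits between both jaws and the push has stalled at about 17 N. Next I turn the knob clockwise while keeping up the push.

Request:
jog_arm(turn=[[10.5,0,0],[10.5,0,0],[10.5,0,0],[10.5,0,0]], dp=[[0,0.02,0.15],[0,0.05,0.14],[0,0.08,0.13],[0,0.1,0.11]], gripper=[1,1,1,1])

```text
clock: 5.88
eef_pos: [624.7, 40.9, 84.0]
eef_rot: [-1.875, 1.55, -0.784]
wrist_force: [4.8, -13.3, -1.7]
finger_gap: 13.4
```

```bash
python3 st.py
```

```text
pos [624.7  40.9  84. ] az 62.5 gap 13.4 holder xy -39.9 -1.3 F hx,hy -14.1 1.1 Fz -1.7 M [-2.2  -0.95  0.23] t 5.875 tilt 1.2 j6 -1.07
```

Request:
jog_arm(turn=[[10.5,0,0],[10.5,0,0],[4,0,0]], dp=[[0,0.11,0.09],[0,0.08,0.05],[0,0,0]], gripper=[1,1,1])

```text
clock: 6.25
eef_pos: [624.5, 40.1, 84.1]
eef_rot: [-1.496, 1.546, -0.855]
wrist_force: [-0.6, -1.0, 0.9]
finger_gap: 13.6
```

```bash
python3 st.py
```

```text
pos [624.5  40.1  84.1] az 36.8 gap 13.6 holder xy -40.6 -0.7 F hx,hy -0.6 0.9 Fz 0.9 M [0.04 0.11 0.17] t 6.25 tilt 1.4 j6 -0.62
```

Request:
jog_arm(turn=[[0,0,0],[0,0,0],[0,0,0],[0,0,0],[0,0,0]], dp=[[0,0,0],[0,0,0],[-3.5,0,0],[-5,0,0],[-5,0,0]], gripper=[0.5,0.5,0.5,0.1,0.1])

```text
clock: 6.88
eef_pos: [620.3, 43.9, 218.0]
eef_rot: [-1.831, 1.553, -1.182]
wrist_force: [-0.5, -1.3, 0.9]
finger_gap: 60.4
```

```bash
python3 st.py; python3 snap.py wrist w3 1.5; python3 snap.py top t3; python3 -c "
from plan import *
s,p,az,M=cur();print(M.round(4))"
```

```text
pos [620.3  43.9 218. ] az 37.2 gap 60.4 holder xy -35.4 1.5 F hx,hy -1.0 1.0 Fz 0.9 M [-0.03 -0.09 -0.05] t 6.875 tilt 1.02 j6 -0.63
[[ 0.0164 -0.6041  0.7968]
 [-0.0164  0.7966  0.6043]
 [-0.9997 -0.023   0.0031]]
```

View pics/w3.png

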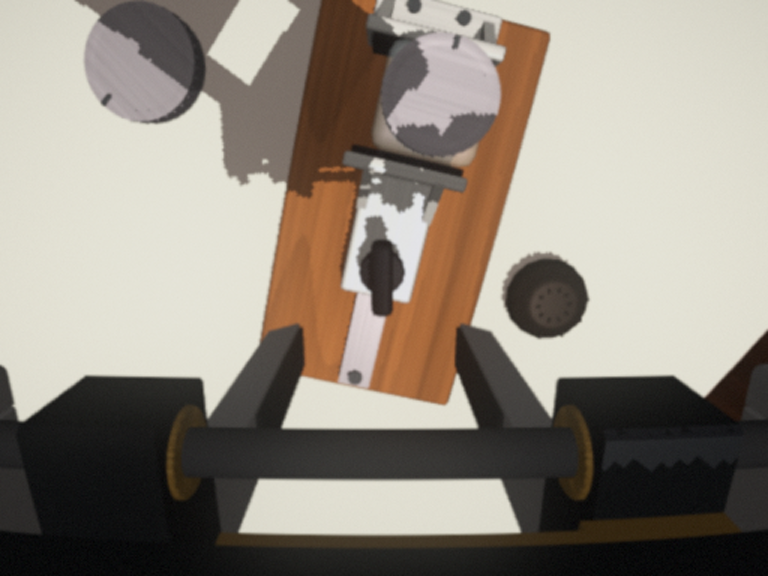

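The knob at (380,278) has turned and the jaw plate is against the jar. The cap is at (441,95) with its tick at (457,41), toward the fixed jaw. I'll measure the knob angle, cap centre and jaw position.

```bash
cat > meas.py <<'E'
from h import *
import sys
a=np.radians(114.5); O=np.array([607,76.7]); R=np.array([[np.cos(a),-np.sin(a)],[np.sin(a),np.cos(a)]])
for f in sys.argv[1:]:
    W,u,v,c=cloud(f'pics/{f}.npz'); c=c.astype(int)
    h=(W[:,:2]-O)@R
    inb=(abs(h[:,0])<150)&(abs(h[:,1])<80)
    m=inb&(h[:,0]<-5)&(W[:,2]>85)&(W[:,2]<115)
    if m.sum()>20: print(f,'knob',m.sum(),cv2.minAreaRect(h[m].astype(np.float32)))
    for zl,zh in [(66,80)]:
        m=inb&(W[:,2]>zl)&(W[:,2]<zh)&(h[:,0]>10)&(h[:,0]<60)&(abs(h[:,1])<42);
        if m.any(): print(' jaw plate x',np.percentile(h[m][:,0],[1,50,99]).round(1))
        m=inb&(W[:,2]>zl)&(W[:,2]<zh)&(h[:,0]>95); 
        if m.any():print(' fixed x',np.percentile(h[m][:,0],[1,50,99]).round(1))
    m=inb&(W[:,2]>127)&(W[:,2]<140)&(h[:,0]>30); cc,r=cv2.minEnclosingCircle(W[m][:,:2].astype(np.float32)); mid=(W[m].min(0)+W[m].max(0))/2
    print(' cap',m.sum(),np.round(cc,1),round(r,1),'mid',mid.round(1),'z',np.median(W[m][:,2]).round(1),'holder',((np.array(cc)-O)@R).round(1))
    M=inb&(W[:,2]>15)&(W[:,2]<30)&(c[:,0]>c[:,2]+30); print(' board z',np.median(W[M][:,2]).round(1))
E
python3 meas.py w3 t3 w1; python3 - <<'E'
from h import *
p,d,K,D,T=load('pics/w3.npz')
t=pix2plane(np.array([[457,41]])/1.5,133,K,D,T)[0]; print('tick',t)
E
```

```text
w3 knob 720 ((-38.31618881225586, 0.022085189819335938), (46.74179458618164, 13.740818977355957), 12.798133850097656)
 jaw plate x [19.1 33.  41.4]
 fixed x [107.5 116.9 122.5]
 cap 5130 [582.2 146.7] 31.7 mid [582.1 146.8 131.5] z 133.0 holder [74.  -6.5]
 board z 22.2
 fixed x [ 99.4 114.6 121. ]
 cap 153 [580.6 150.7] 30.8 mid [580.6 158.6 133.7] z 134.0 holder [78.3 -6.6]
 board z 22.9
w1 knob 793 ((-80.1680908203125, -0.6256332397460938), (48.003414154052734, 13.497027397155762), 81.51704406738281)
 jaw plate x [28.5 29.9 57.2]
 fixed x [106.6 114.  121.9]
 cap 4541 [587.8 136.5] 31.7 mid [587.7 136.5 131.6] z 133.0 holder [62.4 -7.3]
 board z 22.2
tick [572.16008779 173.05116291 133.        ]
```

```bash
python3 -c "
from plan import *
plan([582.2,146.7,165],0,3)"|sed 's/np.float64//g'
```

```text
az 37.18 pos [622.3  44.  222.8] tilt 1.33
[[(1.93), (3.53), (1.0)], [(1.93), (3.53), (1.0)], [(1.93), (3.53), (1.0)]] [0.0, 0, 0]
```

Request:
jog_arm(turn=[[0,0,1.2],[0,0,0],[0,0,0],[0,0,0]], dp=[[1.0,3.5,1.0],[2.0,3.5,1.0],[2.5,3.5,1.0],[0,0,0]], gripper=[0,0,0,0])

```text
clock: 7.48
eef_pos: [581.3, 148.9, 164.3]
eef_rot: [-0.164, 1.567, 0.49]
wrist_force: [0.8, 0.6, 0.7]
finger_gap: 94.1
```

```bash
python3 snap.py wrist w4 1.5;python3 meas.py w4;  python3 st.py; python3 -c "
from plan import *
plan([582.2,146.7,107],0,1)
print(cur()[3].round(3))"|sed 's/np.float64//g'
```

```text
w4 knob 358 ((-47.935760498046875, -2.931351661682129), (25.93922233581543, 14.20953369140625), 10.166360855102539)
 jaw plate x [18.8 32.9 41.8]
 fixed x [106.2 114.8 122.1]
 cap 6047 [581.8 147.1] 31.4 mid [581.7 146.9 131.4] z 133.0 holder [74.5 -6.2]
 board z 22.2
pos [582.3 147.9 165.6] az 37.4 gap 93.7 holder xy 75.0 -7.0 F hx,hy -1.1 -1.0 Fz 0.6 M [-0.   -0.09  0.03] t 7.525 tilt 0.31 j6 -0.47
az 37.39 pos [582.3 147.9 165.6] tilt 0.31
[[(5.86), (-0.09), (-0.08)]] [0.0, 0, 0]
[[ 0.005 -0.607  0.794]
 [ 0.002  0.795  0.607]
 [-1.    -0.002  0.005]]
```

View pics/w4.png

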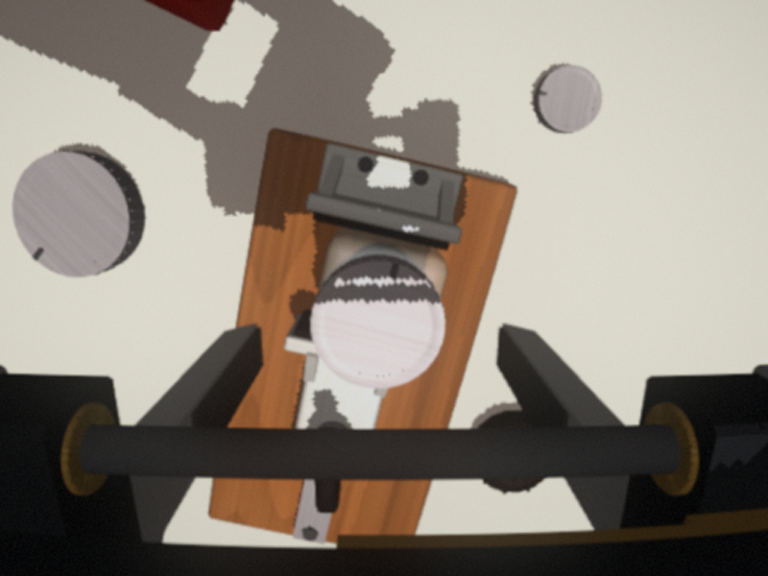

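The cap at (378,321) sits midway between the fingertips at (260,340) and (500,340). I'll descend now.

Request:
jog_arm(turn=[[0,0,0],[0,0,0],[0,0,0],[0,0,0]], dp=[[2.0,-0.08,-0.08],[2.0,0,0],[1.7,0,0],[0,0,0]], gripper=[0,0,0,0])

```text
clock: 8.02
eef_pos: [584.9, 144.1, 109.2]
eef_rot: [-0.395, 1.561, 0.257]
wrist_force: [0.2, 0.4, -0.4]
finger_gap: 93.8
```

```bash
python3 st.py; python3 -c "
from plan import *
plan([582,146.9,107],0,1)"|sed 's/np.float64//g'
```

```text
pos [584.9 144.1 109.2] az 37.4 gap 93.8 holder xy 70.5 -7.9 F hx,hy 0.3 -0.3 Fz -0.4 M [ 0.03 -0.1  -0.04] t 8.025 tilt 0.54 j6 -0.47
az 37.37 pos [584.9 144.1 109.2] tilt 0.54
[[(0.22), (0.4), (-0.07)]] [0.0, 0, 0]
```

Request:
jog_arm(turn=[[0,0,0],[0,0,0]], dp=[[0.15,0.4,-0.07],[0,0,0]], gripper=[0,0])

```text
clock: 8.28
eef_pos: [582.6, 146.9, 109.1]
eef_rot: [-0.407, 1.559, 0.245]
wrist_force: [-0.0, 0.2, 0.2]
finger_gap: 94.1
```

```bash
python3 -c "
from plan import *
plan([582,146.9,107],0,1)
print(cur()[3].round(3))
from cell import camera
for i in range(3):
    camera('top'); print(cur()[1])"|sed 's/np.float64//g'
```

```text
az 37.36 pos [582.6 146.9 109.1] tilt 0.65
[[(0.21), (0.04), (-0.04)]] [0.0, 0, 0]
[[ 0.011 -0.607  0.795]
 [ 0.003  0.795  0.607]
 [-1.    -0.005  0.01 ]]
[582.74563879 146.77403493 109.22889874]
[582.75505603 146.79101863 109.19262916]
[582.71721859 146.73366218 109.04964741]
```

Request:
jog_arm(turn=[[0,0,0],[0,0,0],[0,0,0],[0,0,0]], dp=[[0.1,0,-0.05],[0,0,0],[0,0,0],[0,0,0]], gripper=[0.25,0.4,0.4,0.4], grip_force=12)

```text
clock: 8.93
eef_pos: [582.4, 146.5, 108.3]
eef_rot: [-0.415, 1.559, 0.237]
wrist_force: [-0.3, 0.1, -1.0]
finger_gap: 62.4
```

```bash
python3 st.py; python3 -c "
from plan import *
s,p,az,M=cur(); print(M.T@s['wrist_force'],p)"
```

```text
pos [582.4 146.5 108.3] az 37.4 gap 62.4 holder xy 73.7 -6.6 F hx,hy 0.2 0.2 Fz -1.0 M [-0.09 -0.06  0.03] t 8.925 tilt 0.69 j6 -0.47
[ 0.98366062  0.29735442 -0.18888021] [582.43001312 146.45792218 108.31731138]
```

Request:
jog_arm(turn=[[0,0,0],[0,0,0],[-5,0,0],[-8,0,0]], dp=[[0,0,0],[0,0,0],[-0.01,0,0],[-0.02,0,0]], gripper=[1,1,1,1], grip_force=48)

```text
clock: 9.43
eef_pos: [582.4, 146.5, 108.6]
eef_rot: [-0.617, 1.559, 0.267]
wrist_force: [0.1, -0.0, -0.1]
finger_gap: 61.6
```

```bash
python3 st.py;python3 snap.py wrist w5 1.5
```

```text
pos [582.4 146.5 108.6] az 50.6 gap 61.6 holder xy 73.7 -6.6 F hx,hy -0.0 -0.1 Fz -0.1 M [ 0.05 -0.12 -0.34] t 9.425 tilt 0.69 j6 -0.7
```

View pics/w5.png

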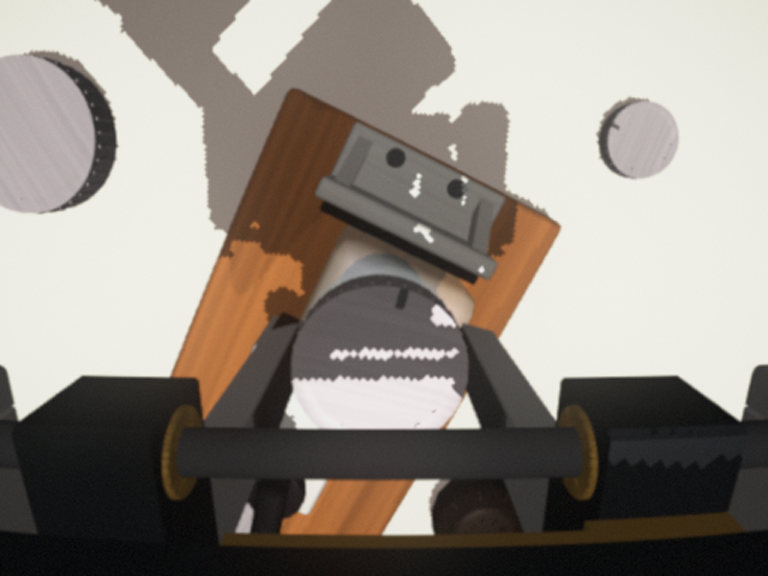

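The cap turns with the fingers: the tick at (403,298) keeps its place between them, and the jar still lies flat against the fixed jaw at (410,240). I'll carry on.

Request:
jog_arm(turn=[[-9,0,0],[-9,0,0],[-9,0,0],[-9,0,0]], dp=[[-0.02,0,0],[-0.02,0,0],[-0.02,0,0],[-0.02,0,0]], gripper=[1,1,1,1])

```text
clock: 9.98
eef_pos: [582.1, 146.6, 109.6]
eef_rot: [-1.172, 1.559, 0.355]
wrist_force: [-0.8, 0.1, 2.3]
finger_gap: 62.1
```

```bash
python3 st.py;python3 snap.py wrist w6 1.5
```

```text
pos [582.1 146.6 109.6] az 87.5 gap 62.1 holder xy 73.9 -6.4 F hx,hy 0.4 0.6 Fz 2.3 M [ 0.22  0.15 -0.22] t 9.975 tilt 0.66 j6 -1.34
```

View pics/w6.png

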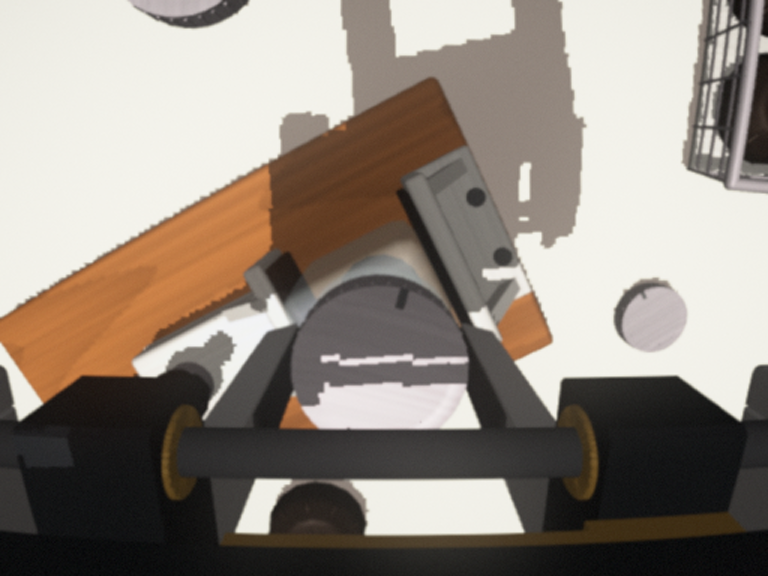

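The tick is still at (403,298) in the fingers and the jar is square against both jaws, with about 50° turned. I'll turn roughly 20° more.

Request:
jog_arm(turn=[[-7,0,0],[-7,0,0],[-6,0,0],[0,0,0]], dp=[[-0.02,0,0],[-0.02,0,0],[-0.02,0,0],[0,0,0]], gripper=[1,1,1,1])

```text
clock: 10.52
eef_pos: [582.8, 146.7, 111.6]
eef_rot: [-1.562, 1.557, 0.315]
wrist_force: [-0.1, -0.2, -0.8]
finger_gap: 61.7
```

```bash
python3 st.py
```

```text
pos [582.8 146.7 111.6] az 107.6 gap 61.7 holder xy 73.8 -7.1 F hx,hy -0.2 0.2 Fz -0.8 M [ 0.05 -0.12  0.  ] t 10.525 tilt 0.8 j6 -1.69
```

The moment is now zero, so the cap is free at about 1.22 rad. I'll lift gently.

Request:
jog_arm(turn=[[0,0,0],[0,0,0],[0,0,0]], dp=[[-0.2,0,0],[-0.2,0,0],[-0.2,0,0]], gripper=[1,1,1])

```text
clock: 10.9
eef_pos: [582.7, 146.7, 117.7]
eef_rot: [-1.554, 1.557, 0.315]
wrist_force: [-0.5, 0.8, -0.5]
finger_gap: 61.8
```

```bash
python3 st.py
```

```text
pos [582.7 146.7 117.7] az 107.1 gap 61.8 holder xy 73.8 -6.9 F hx,hy 0.9 0.1 Fz -0.5 M [ 0.05 -0.16  0.02] t 10.9 tilt 0.78 j6 -1.69
```

Request:
jog_arm(turn=[[0,0,0],[0,0,0],[0,0,0],[0,0,0],[0,0,0]], dp=[[-0.7,0,0],[-0.9,0,0],[-0.8,0,0],[0,0,0],[0,0,0]], gripper=[1,1,1,1,1])

```text
clock: 11.52
eef_pos: [582.6, 146.6, 144.3]
eef_rot: [-1.563, 1.556, 0.305]
wrist_force: [0.4, -0.2, -0.3]
finger_gap: 61.5
```

```bash
python3 st.py; python3 snap.py wrist w7 1.5;python3 snap.py scene s7; python3 snap.py top t7; python3 - <<'E'
from h import *
p2=load('pics/s7.npz')[0]
c=p2[150:290,180:330]; cv2.imwrite('pics/s7z.png',cv2.resize(c[:,:,::-1],None,fx=4,fy=4,interpolation=cv2.INTER_CUBIC))
E
```

```text
pos [582.6 146.6 144.3] az 107.0 gap 61.5 holder xy 73.8 -6.8 F hx,hy -0.4 -0.3 Fz -0.3 M [ 0.09 -0.09  0.  ] t 11.525 tilt 0.85 j6 -1.68
```

View pics/w7.png

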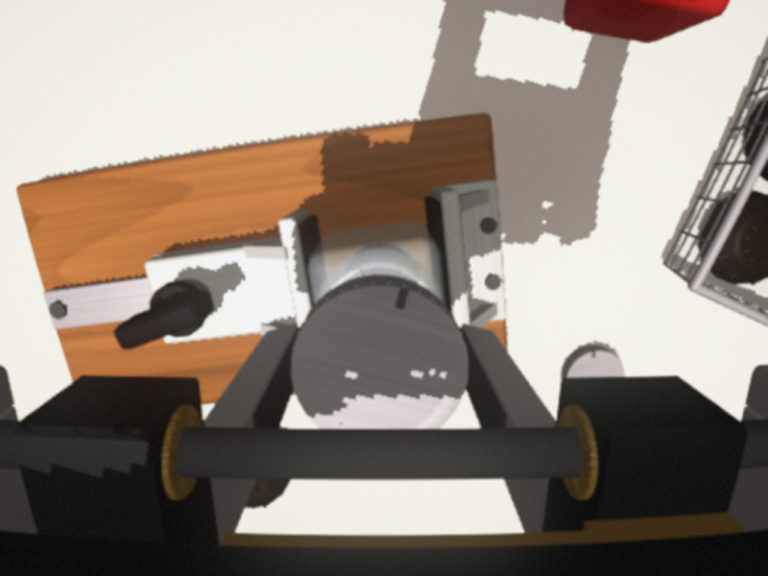

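View pics/s7z.png

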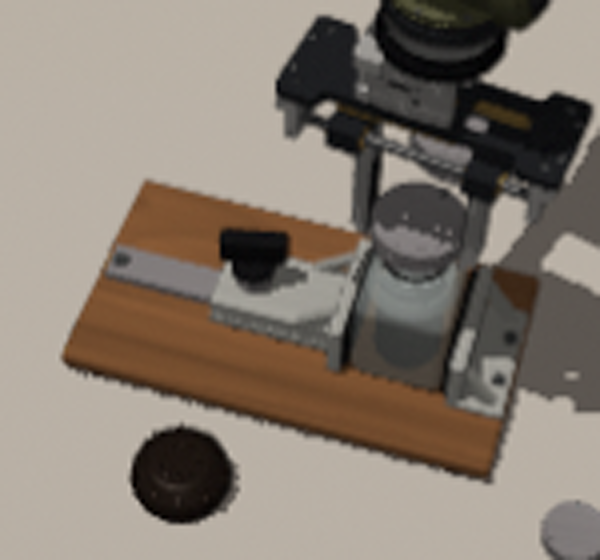

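The cap is held level above the neck in both views, and the knob at (180,310) is across its locked direction. The jar stays flat between the jaws. One numeric check before handing in.

```bash
python3 - <<'E'
from h import *
a=np.radians(114.5); O=np.array([607,76.7]); R=np.array([[np.cos(a),-np.sin(a)],[np.sin(a),np.cos(a)]])
for f in ['w7','s7']:
    W,u,v,c=cloud(f'pics/{f}.npz'); h=(W[:,:2]-O)@R
    m=(h[:,0]<-5)&(h[:,0]>-80)&(abs(h[:,1])<35)&(W[:,2]>85)&(W[:,2]<108); print(f,'knob',cv2.minAreaRect(h[m].astype(np.float32)))
    m=(np.hypot(h[:,0]-74,h[:,1]+6.7)<29)&(W[:,2]>150)&(W[:,2]<180)
    A=np.c_[W[m][:,:2]-[582,147],np.ones(m.sum())]; k=np.linalg.lstsq(A,W[m][:,2],rcond=None)[0]; print('cap top z',k[2],'slope',k[:2],m.sum())
    m=(abs(h[:,0]-75)<30)&(abs(h[:,1]+6.7)<32)&(W[:,2]>92)&(W[:,2]<106); 
    if m.sum()>5: print('shoulder',m.sum(),np.median(W[m][:,2]),'y',np.percentile(h[m][:,1],[1,99]))
    if f=='w7':
        m=(h[:,0]>10)&(h[:,0]<50)&(abs(h[:,1])<42)&(W[:,2]>66)&(W[:,2]<76);print('jaw',np.percentile(h[m][:,0],99))
E
```

```text
w7 knob ((-37.56279754638672, 0.028800010681152344), (47.82075881958008, 14.55734920501709), 12.99440860748291)
cap top z 168.8344601410551 slope [ 0.00701224 -0.00913755] 8351
shoulder 1405 100.0706600990037 y [-0.45387061 25.1370908 ]
jaw 41.20093477958195
s7 knob ((-38.42947006225586, -2.6546058654785156), (46.246612548828125, 16.562435150146484), 9.714441299438477)
cap top z 167.41121173916585 slope [ 0.00354912 -0.01466054] 324
shoulder 160 98.86908467361815 y [-38.3793369   10.37411748]
```

```bash
python3 -c "
from cell import order
print(order.sign_off())"; python3 st.py
```

```text
the job is handed in; nothing more can be done
None
the job is handed in; nothing more can be done
```

I slid the loose jaw along by its knob until the jar sat firmly between both jaws. I then locked the knob and unscrewed the cap about 1.22 rad, until the turning moment dropped to zero. I lifted it straight up and handed the job in at about 11.6 s with the cap still gripped. Sign-off gives no verdict, so what follows is from my own last checks.

- **Jaw and knob:** the jaw is at about 54.7 mm, from the wrist camera just after locking. The knob measures about 1.34 rad in that camera; the scene camera reads about 1.4 rad.
- **Jar:** its shoulder is about 100 mm above the table in the wrist view and 99 mm in the scene view, so it has not lifted. In the images it looks square against both jaws; I did not measure its angle.
- **Cap:** it is level to about 0.01 rad and within about 1 mm of where its centre was before unscrewing. Its centre is about 138 mm above the jar's underside (137 mm in the scene camera).
- **Clearance:** the cap's lower edge is about 18 mm above the sprung sealing ring, slightly more than the 15 mm asked but inside the allowed height range.
- **Grip:** it was set to 48 N, with wrist forces under 1 N at the end.
- **Camera disagreement:** the scene and top cameras differed from the wrist camera by up to about 4 mm sideways. I relied on the wrist camera because it matched the contact positions.
- **Bystanders:** I felt no contact with any of them, but I did not re-measure their positions at the end.

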